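# Fence in the pots: swing the guard rail into its roller catch

## Task

A pinch pot is standing in the way of the guard rail: lift it out and set it gently, upright, in the middle of the empty wooden coaster in the row behind. Then push the rail's free end round, past the spring roller, and press it for a second against its stop with about 12 newtons, no more than 16, so that it is fully home; let go, and it should stay. Leave the other things where they are.

Things in the scene. Friction and masses are not known exactly. Their poses are not given: they have to be found in the camera images.
- guard: The fixed guard fitting, a pin and a keeper screwed to the tiles 0.3 m apart. Origin on the tiles midway between them. Its x axis points from the rail's line towards the row of pots, away from the robot's side; its +y points to the pin (140 mm from the origin), its -y to the keeper. When shut, the rail lies along this y axis.
- pin (a point): Upright brass pin of 12 mm diameter, with a cap 22 mm across whose top is 31 mm above the tiles, on which the rail swings; the point is on its axis at tile height.
- rail: Loose straight wooden rail, 24 mm wide and high, flat on the tiles (0.25 kg, drags with under 3 N). Origin: centre of its hole (1 mm play round the pin) at tile height; the bar runs 270 mm from there along the rail's own -y axis; the eye round the pin is 34 mm wide. It starts swung open by 0.45 to 0.62 rad to the robot's side of its shut line (yaw below the guard's by that much).
- rail_end (a point): Centre of the rail's free end face, 270 mm from the pin, 12 mm above the tiles. Closing, it meets the roller about 40 mm short of home, pushes it in 4 to 5 mm (peak about 4 to 7 N at the rail's end), rides over it; the roller then springs out behind the rail, and after 1 to 2 mm of play the rail meets the rigid stop: fully home, it stays when let go.
- keeper: Dark wood block (45 mm along the guard's y, 95 wide, 28 high) fixed beyond the shut rail's free end; frame as the guard's. On it a steel head with a rigid stop plate (26 mm high, meets the far side of the rail's last 22 mm) and a sprung brass roller of 16 mm diameter. The head was set by eye, up to 9 mm to either side along the guard's x: not reported. Over 16 N strains it.
- keeper_seat (a point): Fixed point where the centre of the rail's end face comes to lie when shut, if the head is at mid setting: 130 mm along -y from the guard's origin, 12 mm above the tiles. The true place is up to 9 mm nearer or farther along the guard's x: feel for the rigid stop. What you push with d mm from the pin reaches the stop as d/260 of it, less friction (up to half is lost if the fingers also bear down).
- pot_center (a point): Terracotta pinch pot standing in the rail's way: open round pot, 56 mm outside diameter with upright sides from 16 mm up, 44 mm high, wall 4 mm, 0.12 kg. The point is on its axis, 22 mm above its underside.
- coaster: Fixed round wooden coaster, 84 mm diameter, 4 mm thick, in one of the three places of the row behind the rail (the jar and the cup have the others; places 90 mm apart). Origin at the centre of its underside, on the tiles.
- jar: Rust-orange pottery jar, 68 mm widest, 105 mm high, in the row. Origin under its centre. Leave it.
- cup: Wooden cup with a glass marble in it, 58 mm across, 50 mm high, in the row. Origin under its centre. Leave it.
- pot2: A second pinch pot of the same make, standing off to the left (+y) of the guard, away from the rail. Origin under its centre. Leave it.
- vase: Slim blue vase, 68 mm widest, 150 mm high, at the far left. Origin under its centre. Leave it.
Mind the look-alikes: they are no part of the job. Leave any blue look-alike of the part that bears pot_center alone.

How it is judged:
By the outcome, as a careful person would: the job done as asked, in the order asked, and still so for the second after the job is handed in, with the robot touching nothing.
It also fails if it takes over 72 s, if anything falls off the work surface, if the arm or the gripper's body presses on something with over 40 N, if the wrist force passes 120 N, or if a joint passes its speed limit or range.

## Robot

A 6-joint arm with a two-finger parallel gripper is mounted at the origin on the work surface. World frame = base frame: x ahead of the robot, y to its left, z up, the work surface at z = 0. Lengths are in m, angles in rad, forces in N, time in s.
With the tool pointing down it reaches from about 0.275 to 0.75 m from the base axis. Payload 10.2 kg.
Tool frame: the origin (TCP) lies midway between the tips of the shut fingers; the grasp point (between the pads) lies env.grip_point_offset behind it (env.grip_point_offset is the distance from the TCP to the grasp point, in m); z points along the fingers, y is the line along which they close (so a half turn about z gives the same grasp; the last joint's range is limited). The gripper opens to 85 mm and grips with 20 to 120 N. Pads are 22 mm wide; open, the fingers measure 114 mm over their backs; the gripper's body (76 mm by 85 mm) begins 54 mm behind the grasp point. The pads swing forward as they close: fully open they stand 13 mm farther back than shut.
Start: joints at [0.928, 0.313, 1.498, -0, 1.331, -0.223], TCP at [0.214, 0.479, 0.205] pointing down, gripper open.
Joint ranges: [-2.94, 2.94], [-0.97, 2.17], [0.19, 2.56], [-1.23, 4.37], [0.02, 3.11], [-2.88, 2.88]. Speed limits (rad/s): [2.39, 2.39, 3.01, 3.14, 3.14, 3.14].

## Interface

Orientations are given as a unit quaternion [w, x, y, z].
In Python, from station import env, grab_frame, look_for gives the robot as it stands.
- The arm moves only by the tool jog_arm, never from a script. Its argument "series" is a list of rows, each a list of 6 numbers: the shift along the tool's x, y, z as a fraction of full scale, then the turn, a rotation vector about the tool's x, y, z as a fraction of full scale. In form: [[tx, ty, tz, ax, ay, az], ...]. A call has 1 to 12 rows; each row shifts and turns the commanded pose from where the row before left it, along the tool's axes as they then stand; what a row does not reach is not made up. Full scale, the value 1, is 100 mm for a shift and pi rad for a turn. A row lasts 1/12 s, in which the tool goes at most 41.7 mm and 7.16 degrees, less where a joint would pass 70% of its speed; a pose out of reach is approached as far as the arm can. A call with a number of a shift or a turn outside -1 to 1 is refused whole. A call with a gripper value outside its range is refused whole. "gripper" is the closure, from 0 (fully open) to 1 (shut), set as the call begins (left out, the last holds). The fingers move at their own pace and stop on an object; "squeeze" is the grip in N (left out, the last holds). Time passes only in rows, so rows that do not move let the fingers close. It gives the time, the measured TCP pose, the force, the opening and the grip force at its end, in the units of the state.
- env.read_state(): the state, without advancing time (a new reading comes with each control period).
- grab_frame(name): name is "scene" or "top"; returns a dict with "pixels" (420x560x3 uint8, red, green, blue), "K" (3x3 intrinsics, pixels), "world_to_cam" (4x4, takes a point from world to camera coordinates). Camera axes: x right, y up, looking along -z (the intrinsics and any distortion apply to the point x, -y, -z); pixel columns grow to the right and rows downward; lengths in m; the calibration is good to about 2 mm. A picture is of the moment at which its call begins. There is no depth.
- env.hand_in(): hands the job in; it is judged then, once.
Trained networks look in a picture, given as the dict that the camera call returned (one of the last four; its "shot" number tells which), for a name from the list of things; names that differ only in an ending like _2 or _b are one class to them, and where a whole thing is asked for, a point or a joint stands for the part that bears it (a point fixed in the world has none). Each returns a list of dicts, best first, with "score" (0 to 1); they miss things now and then, are a little off and sometimes report something else, mostly with a low value. They report only what shows in the picture. A call takes as long as a camera call. They do not tell look-alikes from the thing itself.
- look_for(picture, target): "box" ([left, top, width, height] in pixels, round what is visible of it).
The state is a dict: "time": time; "qpos": joint angles; "dq": joint speeds; "tau": joint torques, N m; "tcp_pos": TCP position; "ee_rot": TCP orientation; "force": force on the tool from outside, world axes, zero at the start; "torque": the same for the moment, N m; "width": finger opening in m; "gripper_force": force on a finger pad.
Only numpy, scipy, OpenCV 4.12 (cv2) and the standard library are available. Lean on these libraries where they do the work, as an engineer would, in place of code of your own. Each camera call takes 0.05 s, during which the arm holds its last target. There are 200 camera calls.

## Working session

There is one attempt and no reset: what is moved stays moved. The work goes in short steps, Python scripts to look and compute and a tool call to move; the robot and the scene stay as the last step left them, time stands still between calls to the robot, and variables do not carry over. Pictures are saved under pics/ and viewed, at most 10 in all, crops included, and the job is handed in when it is done.

Besides the shell and the picture viewer there is one more tool, called after "Call:" by a JSON object that holds its "fn" and its "kwargs". jog_arm: Moves the arm, as the interface text tells. Its arguments: {"type":"object","properties":{"series":{"type":"array"},"gripper":{"type":"number"},"squeeze":{"type":"number"}},"required":["series"]}

```bash
ls; mkdir -p pics
cat > h.py <<'E'
import numpy as np, cv2
from station import env, grab_frame, look_for
def proj(f,P):
    P=np.atleast_2d(P); M=f["world_to_cam"]; c=P@M[:3,:3].T+M[:3,3]
    c=c*[1,-1,-1]; p=c@np.array(f["K"]).T; return p[:,:2]/p[:,2:]
def ray(f,uv,z):
    M=np.array(f["world_to_cam"]); d=np.linalg.inv(f["K"])@[uv[0],uv[1],1.]; d=d*[1,-1,-1]
    R=M[:3,:3]; o=-R.T@M[:3,3]; d=R.T@d; return o+d*(z-o[2])/d[2]
def save(f,n): cv2.imwrite("pics/"+n,np.ascontiguousarray(f["pixels"][:,:,::-1]))
E
python3 - <<'E'
from h import *
for n in("top","scene"):
    f=grab_frame(n); save(f,n+"1.png"); print(f.keys(),f["K"],f["world_to_cam"])
    for t in["pin","rail","rail_end","keeper","pot_center","coaster","jar","cup","pot2","guard"]:
        try: print(n,t,[(np.round(d["box"],1).tolist(),round(d["score"],2)) for d in look_for(f,t)[:4]])
        except Exception as e: print(t,e)
print(env.read_state(), env.grip_point_offset)
E
```

```text
pics
dict_keys(['pixels', 'K', 'world_to_cam', 'shot']) [[545.24610898   0.         284.97395099]
 [  0.         545.24610898 204.79597711]
 [  0.           0.           1.        ]] [[ 0.01865812 -0.99979612  0.00772024  0.05420436]
 [ 0.98320962  0.01974939  0.18140784 -0.55842739]
 [-0.18152332  0.00420589  0.98337765 -1.03065684]
 [ 0.          0.          0.          1.        ]]
top pin [([244.2, 179.8, 166.4, 50.1], 0.71)]
top rail [([239.3, 189.2, 122.9, 94.3], 0.69), ([261.3, 136.8, 25.7, 31.0], 0.27)]
top rail_end [([237.3, 188.0, 129.3, 92.8], 0.94), ([366.0, 179.5, 45.0, 51.1], 0.45)]
top keeper [([369.2, 180.4, 43.1, 48.5], 0.59), ([347.6, 132.3, 34.6, 38.2], 0.18)]
top pot_center [([339.9, 297.7, 27.3, 30.8], 0.76), ([332.0, 189.7, 29.1, 32.6], 0.73), ([404.0, 123.8, 28.7, 34.2], 0.71)]
top coaster [([299.2, 141.5, 34.5, 34.5], 0.96)]
top jar [([345.0, 132.7, 35.3, 34.4], 0.7)]
top cup [([262.2, 137.6, 25.7, 32.1], 0.91)]
top pot2 [([150.9, 250.4, 29.4, 27.7], 0.83), ([345.4, 131.3, 34.6, 40.5], 0.59)]
top guard [([246.1, 180.1, 167.4, 50.3], 0.58)]
dict_keys(['pixels',
[... 1021 characters left out ...]
43.6, 46.6], 0.61)]
{'time': 1.1, 'qpos': array([ 9.27582435e-01,  3.12894358e-01,  1.49770629e+00,  3.51645393e-05,
        1.33098119e+00, -2.23406338e-01]), 'dq': array([ 0.00064495, -0.00106041, -0.00202163,  0.00051519, -0.0005469 ,
       -0.00017293]), 'tau': array([ 1.53863890e-03, -4.12169945e+01, -2.59905821e+01, -7.47562694e-05,
        3.44273030e-04, -1.69208153e-05]), 'tcp_pos': array([0.21399352, 0.47941912, 0.2050947 ]), 'ee_rot': array([-1.32279437e-05,  2.08369874e-01,  9.78050099e-01,  1.20837501e-05]), 'force': array([ 0.79721665, -1.06212802, -0.35522619]), 'torque': array([-0.02235655, -0.01142281,  0.02356775]), 'gripper_force': 0.0, 'width': 0.0853704338166467} 0.0187
```

Run:
```python
import cv2
a=cv2.imread("pics/top1.png")[110:340,140:430]; cv2.imwrite("pics/t1c.png",cv2.resize(a,None,fx=2.6,fy=2.6,interpolation=cv2.INTER_CUBIC))
a=cv2.imread("pics/scene1.png")[90:300,100:330]; cv2.imwrite("pics/s1c.png",cv2.resize(a,None,fx=2.8,fy=2.8,interpolation=cv2.INTER_CUBIC))
```

```text
(no output)
```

View pics/t1c.png

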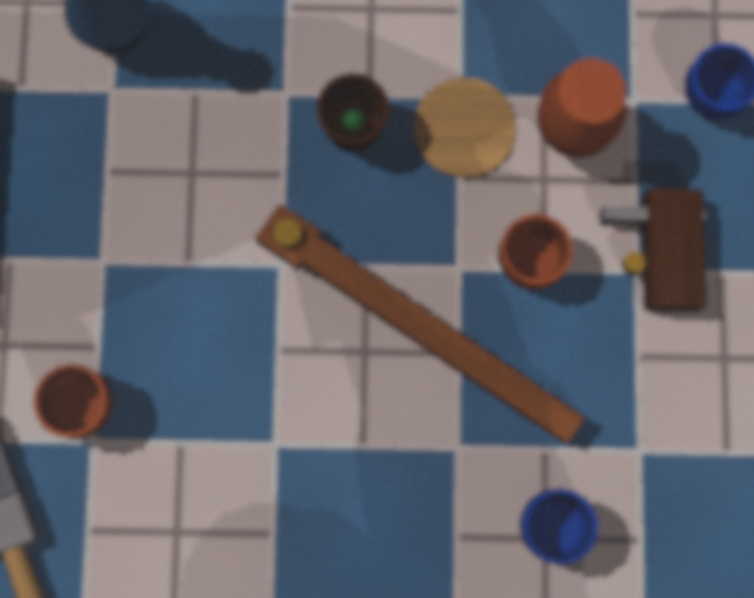

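View pics/s1c.png

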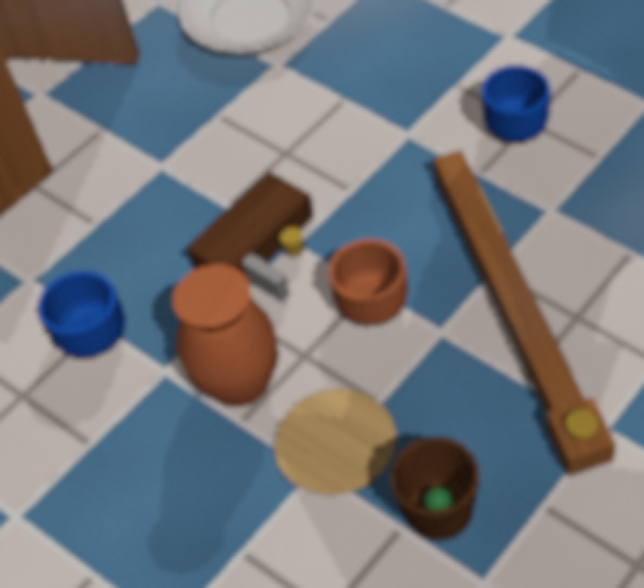

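```bash
cat > m.py <<'E'
from h import *
def T(u,v): return (140+u/2.6,110+v/2.6)
def S(u,v): return (100+u/2.8,90+v/2.8)
def tri(ft,a,fs,b):
    A=[];y=[]
    for f,uv in((ft,a),(fs,b)):
        P0=ray(f,uv,0);P1=ray(f,uv,.1);d=P1-P0;d/=np.linalg.norm(d);Q=np.eye(3)-np.outer(d,d);A.append(Q);y.append(Q@P0)
    return np.linalg.lstsq(np.vstack(A),np.hstack(y),rcond=None)[0]
E
python3 - <<'E'
from m import *
np.set_printoptions(precision=4,suppress=True)
ft=grab_frame("top");fs=grab_frame("scene")
pts=dict(pincap=(T(288,233),S(581,423),.031),coaster=(T(466,127),S(336,441),.004),pottop=(T(537,249),S(368,272),.044),
railend=(T(577,427),S(449,158),.024),roller=(T(634,263),S(291,238),.02),jartop=(T(593,92),S(211,297),.105),cuptop=(T(353,110),S(434,473),.05),
plate_tip=(T(602,214),S(284,285),.03),kcorner1=(T(705,308),S(270,176),.028),kc2=(T(648,308),S(309,203),.028),kc3=(T(647,190),None,.028),kc4=(T(704,190),S(190,250),.028))
for k,(a,b,z) in pts.items():
    print(k,ray(ft,a,z)[:2],ray(fs,b,z)[:2] if b else'',tri(ft,a,fs,b) if b else '')
E
```

```text
pincap [0.5702 0.1343] [0.5716 0.1354] [0.5706 0.1346 0.0288]
coaster [ 0.6657 -0.0054] [ 0.6668 -0.0025] [ 0.666  -0.0049  0.0009]
pottop [ 0.559 -0.058] [ 0.5615 -0.0546] [ 0.5594 -0.0578  0.0395]
railend [ 0.4249 -0.0908] [ 0.4262 -0.0849] [ 0.424  -0.0895  0.0197]
roller [ 0.5538 -0.137 ] [ 0.5567 -0.136 ] [ 0.5547 -0.138   0.0165]
jartop [ 0.6667 -0.0924] [ 0.6694 -0.0909] [ 0.6678 -0.0931  0.1015]
cuptop [0.6649 0.0856] [0.6664 0.0852] [0.6656 0.0851 0.0486]
plate_tip [ 0.5905 -0.1106] [ 0.5982 -0.1048] [ 0.5927 -0.1122  0.0185]
kcorner1 [ 0.5181 -0.19  ] [ 0.5235 -0.1848] [ 0.5189 -0.1914  0.0198]
kc2 [ 0.5173 -0.1458] [ 0.5271 -0.1421] [ 0.5196 -0.1492  0.0159]
kc3 [ 0.6109 -0.1466]  
kc4 [ 0.6118 -0.1914] [ 0.6128 -0.1848] [ 0.6115 -0.1906  0.0232]
```

Call:
{"fn": "jog_arm", "kwargs": {"series": [[0,0,0,0,0,0.03664],[0,0,0,0,0,0.03664],[0,0,0,0,0,0.03664],[0,0,0,0,0,0.03664],[0,0,0,0,0,0.03664],[0,0,0,0,0,0.03664],[0,0,0,0,0,0.03664],[0,0,0,0,0,0.03664],[0,0,0,0,0,0.03664],[0,0,0,0,0,0.03664]], "gripper": 0, "squeeze": 20}}

```text
time: 2.03
tcp_pos: [0.214, 0.4794, 0.2051]
ee_rot: [-0.0, 0.709, 0.705, -0.0]
force: [-0.4, 0.8, -0.4]
width: 0.0854
gripper_force: 0.0
```

Call:
{"fn": "jog_arm", "kwargs": {"series": [[-0.2,0.13,0,0,0,0],[-0.25,0.16,0,0,0,0],[-0.25,0.16,0,0,0,0],[-0.25,0.16,0,0,0,0],[-0.25,0.16,0,0,0,0],[-0.25,0.16,0,0,0,0],[-0.25,0.16,0,0,0,0],[-0.25,0.16,0,0,0,0],[-0.25,0.16,0,0,0,0],[-0.25,0.16,0,0,0,0],[-0.25,0.16,0,0,0,0],[-0.25,0.16,0,0,0,0]]}}

```text
time: 3.03
tcp_pos: [0.4036, 0.1831, 0.2053]
ee_rot: [0.0, 0.707, 0.707, 0.0]
force: [0.3, 1.1, -0.1]
width: 0.0849
gripper_force: 0.0
```

Call:
{"fn": "jog_arm", "kwargs": {"series": [[-0.25,0.16,0,0,0,0],[-0.25,0.16,0,0,0,0],[-0.25,0.16,0,0,0,0],[-0.25,0.16,0,0,0,0],[-0.25,0.16,0,0,0,0],[-0.25,0.16,0,0,0,0],[-0.25,0.16,0,0,0,0],[-0.25,0.16,0,0,0,0],[-0.25,0.16,0,0,0,0],[-0.16,0.15,0,0,0,0],[0,0,0,0,0,0],[0,0,0,0,0,0]]}}

```text
time: 4.03
tcp_pos: [0.562, -0.0572, 0.2046]
ee_rot: [-0.0, 0.708, 0.707, -0.0]
force: [0.2, 0.3, 0.4]
width: 0.0854
gripper_force: 0.0
```

Call:
{"fn": "jog_arm", "kwargs": {"series": [[0,-0.02,0.2,0,0,0],[0,0,0.3,0,0,0],[0,0,0.3,0,0,0],[0,0,0.25,0,0,0],[0,0,0.2,0,0,0],[0,0,0.2,0,0,0],[0,0,0.15,0,0,0],[0,0,0.15,0,0,0],[0,0,0.1,0,0,0],[0,0,0.1,0,0,0],[0,0,0,0,0,0],[0,0,0,0,0,0]]}}

```text
time: 5.03
tcp_pos: [0.5599, -0.0564, 0.0103]
ee_rot: [-0.0, 0.707, 0.707, -0.0]
force: [0.3, 0.0, 0.2]
width: 0.0854
gripper_force: 0.0
```

Call:
{"fn": "jog_arm", "kwargs": {"series": [[0,0,0,0,0,0],[0,0,0,0,0,0],[0,0,0,0,0,0],[0,0,0,0,0,0],[0,0,0,0,0,0],[0,0,0,0,0,0],[0,0,0,0,0,0],[0,0,0,0,0,0],[0,0,0,0,0,0],[0,0,0,0,0,0]], "gripper": 0.6, "squeeze": 20}}

```text
time: 5.87
tcp_pos: [0.5603, -0.0567, 0.0113]
ee_rot: [0.001, 0.707, 0.707, 0.0]
force: [-2.7, -0.1, 6.3]
width: 0.0538
gripper_force: 19.8
```

Call:
{"fn": "jog_arm", "kwargs": {"series": [[0,0,-0.03,0,0,0],[0,0,-0.05,0,0,0],[0,0,-0.1,0,0,0],[0,0,-0.15,0,0,0],[0,0,-0.15,0,0,0],[0,0,-0.15,0,0,0],[0,0,-0.15,0,0,0],[0,0,-0.15,0,0,0],[0,0,-0.1,0,0,0],[0,0,-0.07,0,0,0],[0,0,0,0,0,0],[0,0,0,0,0,0]]}}

```text
time: 6.87
tcp_pos: [0.5598, -0.0566, 0.1199]
ee_rot: [-0.0, 0.707, 0.707, -0.0]
force: [0.0, 0.2, -1.9]
width: 0.0539
gripper_force: 21.4
```

Run:
```python
from m import *
f=grab_frame("scene");save(f,"s2.png");print(look_for(f,"pot_center")[:4])
a=f["pixels"][60:300,100:380,::-1]; cv2.imwrite("pics/s2c.png",cv2.resize(a,None,fx=2.4,fy=2.4,interpolation=cv2.INTER_CUBIC))
```

```text
[{'box': [270.1, 109.8, 22.3, 31.7], 'score': 0.96}, {'box': [213.4, 138.8, 29.2, 32.5], 'score': 0.92}, {'box': [111.4, 185.7, 31.7, 33.2], 'score': 0.7}]
```

View pics/s2c.png

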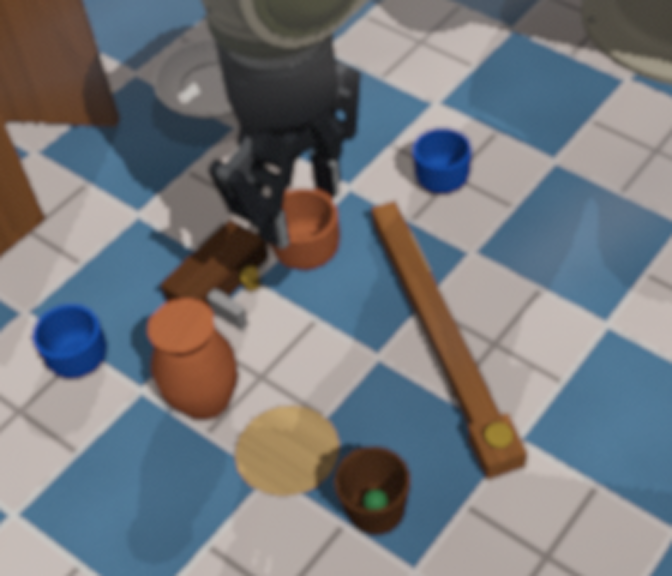

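Run:
```python
from m import *
f=grab_frame("scene");
t=np.linspace(0,6.28,9)
for y in(-.0565,-.05,-.04):
  print(y,proj(f,[.56,y,.1527]), proj(f,[[.56,y,.1087]]))
print(ray(f,(228.3,148.7),.1527),ray(f,(228.3,148.7),.145))
g=grab_frame("top");b=look_for(g,"pot_center");print(b,proj(g,[.56,-.0565,.1527]))
save(g,"t2.png");a=g["pixels"][110:340,140:430,::-1]; cv2.imwrite("pics/t2c.png",cv2.resize(a,None,fx=2.6,fy=2.6,interpolation=cv2.INTER_CUBIC))
```

```text
-0.0565 [[225.51601235 149.61564293]] [[227.93536698 165.30702999]]
-0.05 [[228.28833359 151.14980472]] [[230.60190379 166.81941833]]
-0.04 [[232.58246423 153.52611345]] [[234.7310498  169.16135948]]
[ 0.55535688 -0.05376157  0.1527    ] [ 0.5503603  -0.05882523  0.145     ]
[{'box': [407.9, 125.7, 22.5, 14.4], 'score': 0.46}] [[352.86444023 194.3864577 ]]
```

View pics/t2c.png

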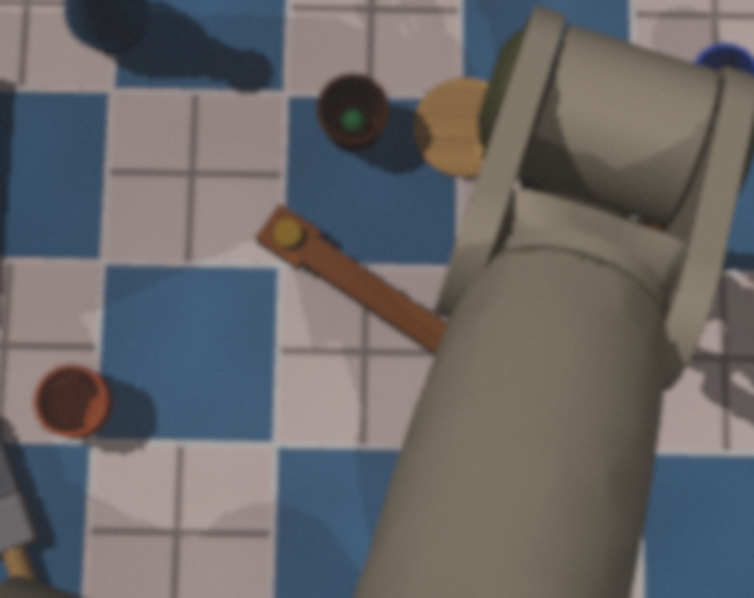

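Call:
{"fn": "jog_arm", "kwargs": {"series": [[0.05,0.1,0,0,0,0],[0.07,0.15,0,0,0,0],[0.08,0.16,0,0,0,0],[0.08,0.16,0,0,0,0],[0.08,0.16,0,0,0,0],[0.08,0.16,0,0,0,0],[0.05,0.1,0,0,0,0],[0.03,0.07,0,0,0,0],[0,0,0,0,0,0],[0,0,0,0,0,0]]}}

```text
time: 7.95
tcp_pos: [0.6657, -0.0046, 0.1194]
ee_rot: [-0.0, 0.707, 0.707, -0.0]
force: [-0.4, -0.4, -1.1]
width: 0.0537
gripper_force: 21.5
```

Call:
{"fn": "jog_arm", "kwargs": {"series": [[0,0,0.07,0,0,0],[0,0,0.14,0,0,0],[0,0,0.15,0,0,0],[0,0,0.15,0,0,0],[0,0,0.15,0,0,0],[0,0,0.13,0,0,0],[0,0,0.09,0,0,0],[0,0,0.05,0,0,0],[0,0,0.02,0,0,0],[0,0,0,0,0,0],[0,0,0,0,0,0]]}}

```text
time: 8.87
tcp_pos: [0.6664, -0.0047, 0.0258]
ee_rot: [0.001, 0.707, 0.707, 0.0]
force: [0.2, -0.1, -0.8]
width: 0.0538
gripper_force: 21.5
```

Run:
```python
from m import *
f=grab_frame("scene");save(f,"s3.png");print(look_for(f,"pot_center")[:4],look_for(f,"coaster")[:2])
a=f["pixels"][150:310,140:330,::-1]; cv2.imwrite("pics/s3c.png",cv2.resize(a,None,fx=3.6,fy=3.6,interpolation=cv2.INTER_CUBIC))
print(proj(f,[[.666,-.0045,.0597],[.666,-.0045,.0157],[.666,-.0045,.004]]))
```

```text
[{'box': [269.6, 112.7, 25.9, 29.2], 'score': 0.84}, {'box': [209.3, 219.6, 23.1, 30.4], 'score': 0.57}, {'box': [108.5, 187.3, 36.8, 32.5], 'score': 0.57}] [{'box': [198.1, 234.1, 42.8, 32.1], 'score': 0.79}]
[[215.99827285 231.30258058]
 [218.77623729 243.59285999]
 [219.47797453 246.69748816]]
```

View pics/s3c.png

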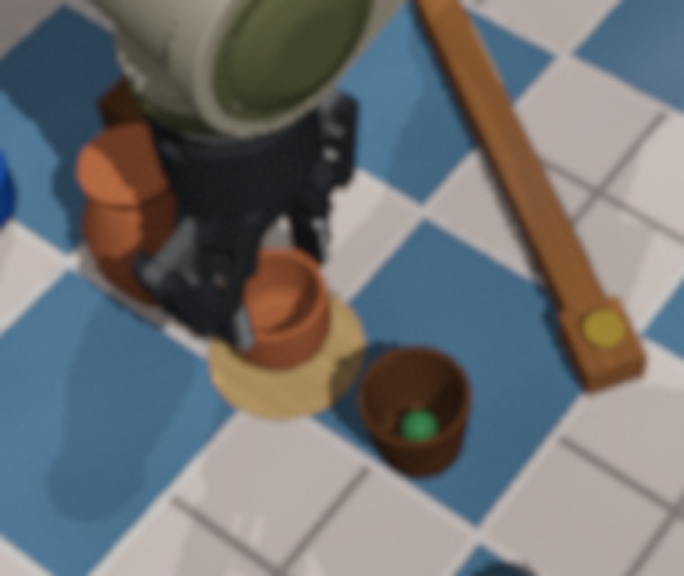

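Call:
{"fn": "jog_arm", "kwargs": {"series": [[0,0,0.02,0,0,0],[0,0,0.02,0,0,0],[0,0,0.015,0,0,0],[0,0,0.01,0,0,0],[0,0,0.01,0,0,0],[0,0,0,0,0,0],[0,0,0,0,0,0]]}}

```text
time: 9.6
tcp_pos: [0.6659, -0.0046, 0.0176]
ee_rot: [-0.0, 0.707, 0.707, -0.0]
force: [1.3, -0.2, -0.5]
width: 0.0541
gripper_force: 21.5
```

Call:
{"fn": "jog_arm", "kwargs": {"series": [[0,0,0.01,0,0,0],[0,0,0.005,0,0,0],[0,0,0,0,0,0],[0,0,0,0,0,0]]}}

```text
time: 9.93
tcp_pos: [0.6659, -0.0046, 0.016]
ee_rot: [-0.0, 0.707, 0.707, -0.0]
force: [0.4, -0.3, -2.2]
width: 0.0536
gripper_force: 21.5
```

Call:
{"fn": "jog_arm", "kwargs": {"series": [[0,0,0.006,0,0,0],[0,0,0,0,0,0],[0,0,0,0,0,0]]}}

```text
time: 10.18
tcp_pos: [0.666, -0.0046, 0.0155]
ee_rot: [0.0, 0.707, 0.707, 0.0]
force: [0.0, 0.3, -1.2]
width: 0.0536
gripper_force: 21.5
```

Call:
{"fn": "jog_arm", "kwargs": {"series": [[0,0,0.006,0,0,0],[0,0,0,0,0,0],[0,0,0,0,0,0]]}}

```text
time: 10.43
tcp_pos: [0.666, -0.0046, 0.0154]
ee_rot: [0.0, 0.707, 0.707, 0.0]
force: [-2.7, 0.6, 5.4]
width: 0.0535
gripper_force: 22.2
```

Call:
{"fn": "jog_arm", "kwargs": {"series": [[0,0,0,0,0,0],[0,0,0,0,0,0],[0,0,0,0,0,0],[0,0,0,0,0,0],[0,0,0,0,0,0],[0,0,0,0,0,0]], "gripper": 0.1}}

```text
time: 10.93
tcp_pos: [0.666, -0.0046, 0.0148]
ee_rot: [-0.0, 0.707, 0.707, -0.0]
force: [-0.2, -1.1, 0.4]
width: 0.0771
gripper_force: 0.0
```

Call:
{"fn": "jog_arm", "kwargs": {"series": [[0,0,-0.05,0,0,0],[0,0,-0.1,0,0,0],[0,0,-0.15,0,0,0],[0,0,-0.2,0,0,0],[0,0,-0.25,0,0,0],[0,0,-0.25,0,0,0],[0,-0.3,-0.25,0,0,0],[0,-0.35,-0.15,0,0,0],[0,-0.35,0,0,0,0],[0,-0.35,0,0,0,0],[0,-0.3,0,0,0,0],[0,-0.25,0,0,0,0]]}}

```text
time: 11.93
tcp_pos: [0.474, -0.0044, 0.156]
ee_rot: [0.001, 0.707, 0.707, 0.0]
force: [-0.2, -0.3, 0.2]
width: 0.0765
gripper_force: 0.0
```

Run:
```python
from m import *
np.set_printoptions(precision=4,suppress=True)
f=grab_frame("scene");g=grab_frame("top")
for n,p in(("s",f),("t",g)):
  print(n,[(np.round(d["box"],1).tolist(),round(d["score"],2)) for d in look_for(p,"pot_center")+look_for(p,"coaster")])
a=f["pixels"][190:310,160:310,::-1];b=g["pixels"][110:230,240:390,::-1]
cv2.imwrite("pics/c4.png",np.hstack([cv2.resize(x,(400*1,320),interpolation=cv2.INTER_CUBIC) for x in(a,b)]))
print(proj(f,[[.666,-.0045,.048],[.666,-.0045,.004]]),proj(g,[[.666,-.0045,.048],[.666,-.0045,.004]]))
```

```text
s [([111.7, 186.0, 31.8, 33.5], 0.67), ([269.3, 111.7, 26.5, 29.2], 0.58), ([203.0, 220.2, 28.8, 34.6], 0.56), ([198.3, 234.2, 43.5, 30.7], 0.98)]
t [([402.9, 123.8, 28.5, 35.4], 0.68), ([306.4, 140.2, 29.5, 29.2], 0.62), ([296.6, 142.2, 38.9, 33.0], 0.58)]
[[216.7593 234.6694]
 [219.478  246.6975]] [[320.2749 152.9512]
 [318.7826 158.6981]]
```

View pics/c4.png

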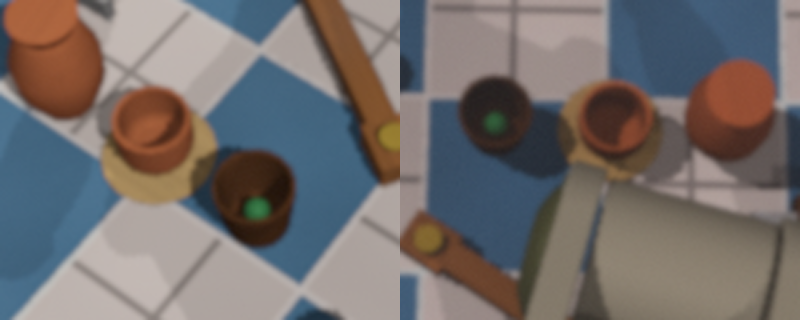

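Call:
{"fn": "jog_arm", "kwargs": {"series": [[0,0,0,0,0,0.0397],[0,0,0,0,0,0.0397],[0,0,0,0,0,0.0397],[0,0,0,0,0,0.0397],[0,0,0,0,0,0.0397],[0,0,0,0,0,0.0397],[0,0,0,0,0,0.0397],[0,0,0,0,0,0.0397],[0,0,0,0,0,0.0397],[0,0,0,0,0,0.0397],[0,0,0,0,0,0.0397],[0,0,0,0,0,0.0397]], "gripper": 1}}

```text
time: 13.23
tcp_pos: [0.4768, -0.0047, 0.1548]
ee_rot: [-0.0, 0.999, 0.034, 0.0]
force: [-1.0, 0.4, -0.2]
width: 0.0002
gripper_force: 0.0
```

```bash
cat > arc.py <<'E'
from h import *
from scipy.spatial.transform import Rotation as Ro
def go(pts):
    s=env.read_state(); p=s["tcp_pos"]; w=s["ee_rot"]; R=Ro.from_quat([w[1],w[2],w[3],w[0]]).as_matrix()
    out=[]
    for q in pts: out.append(((R.T@(np.array(q)-p))*10).round(4).tolist()); p=np.array(q)
    print(out); print("tcp",s["tcp_pos"].round(4),"F",s["force"].round(1),"toolx",R[:,0].round(3))
def tcp(a,z=.008,d=.225):
    u=np.array([-np.sin(a),-np.cos(a)]);n=np.array([np.cos(a),-np.sin(a)])
    P=np.array([.571,.135])+d*u-.012*n-[.012,-.0136]; return [*P,z]
E
python3 - <<'E'
from arc import *
print(tcp(.66),tcp(.577),tcp(0))
s=env.read_state();print(s["qpos"],s["tcp_pos"],s["width"])
E
```

```text
[np.float64(0.4115688015280089), np.float64(-0.02179084986322593), 0.008] [np.float64(0.4262025450752587), np.float64(-0.033427019877575626), 0.008] [np.float64(0.5469999999999999), np.float64(-0.0764), 0.008]
[-2.56245713e-01  2.55437168e-01  1.71231380e+00  3.61381069e-05
  1.17383017e+00  1.24648638e+00] [ 0.47679313 -0.00468719  0.15481341] 0.00015236434332365883
```

Call:
{"fn": "jog_arm", "kwargs": {"series": [[-0.15,0,0,0,0,0],[-0.25,0.01,0,0,0,0],[-0.25,0.01,0,0,0,0],[-0.12,0,0.1,0,0,0],[0,0,0.2,0,0,0],[0,0,0.25,0,0,0],[0,0,0.25,0,0,0],[0,0,0.2,0,0,0],[0,0,0.2,0,0,0],[0,0,0.15,0,0,0],[0,0,0.1,0,0,0],[0,0,0,0,0,0]]}}

```text
time: 14.23
tcp_pos: [0.399, -0.0122, 0.0083]
ee_rot: [-0.001, 0.999, 0.037, -0.002]
force: [-0.9, 0.6, 0.1]
width: -0.0003
gripper_force: 0.0
```

Run:
```python
from arc import *
a=[.66,.62,.59,.56]+list(np.linspace(.56,.3,9)[1:])
go([tcp(x) for x in a])
a=list(np.linspace(.3,.2,7)[1:]); go([tcp(.3)]+[tcp(x) for x in a])
```

```text
[[0.1178, 0.1054, 0.002], [0.0649, 0.0626, -0.0003], [0.0503, 0.0452, -0.0002], [0.0516, 0.0437, -0.0002], [0.0573, 0.0455, -0.0002], [0.0588, 0.0437, -0.0002], [0.0602, 0.0417, -0.0002], [0.0615, 0.0397, -0.0002], [0.0628, 0.0377, -0.0002], [0.064, 0.0357, -0.0002], [0.0651, 0.0336, -0.0002], [0.0661, 0.0314, -0.0002]]
tcp [ 0.399  -0.0122  0.0083] F [-0.9  0.6  0.1] toolx [ 0.997  0.074 -0.003]
[[0.7803, 0.5659, -0.0006], [0.0343, 0.0153, -0.0001], [0.0346, 0.0147, -0.0001], [0.0348, 0.0141, -0.0001], [0.035, 0.0135, -0.0001], [0.0352, 0.013, -0.0001], [0.0355, 0.0124, -0.0001]]
tcp [ 0.399  -0.0122  0.0083] F [-0.9  0.6  0.1] toolx [ 0.997  0.074 -0.003]
```

Call:
{"fn": "jog_arm", "kwargs": {"series": [[0.118,0.105,0,0,0,0],[0.065,0.063,0,0,0,0],[0.05,0.045,0,0,0,0],[0.052,0.044,0,0,0,0],[0.057,0.045,0,0,0,0],[0.059,0.044,0,0,0,0],[0.06,0.042,0,0,0,0],[0.061,0.04,0,0,0,0],[0.063,0.038,0,0,0,0],[0.064,0.036,0,0,0,0],[0.065,0.034,0,0,0,0],[0.066,0.031,0,0,0,0]]}}

```text
time: 15.23
tcp_pos: [0.4819, -0.0633, 0.0098]
ee_rot: [-0.0, 0.999, 0.037, -0.0]
force: [-0.1, 0.4, -0.4]
width: -0.0002
gripper_force: 0.0
```

Call:
{"fn": "jog_arm", "kwargs": {"series": [[0.034,0.015,0,0,0,0],[0.034,0.015,0,0,0,0],[0.035,0.014,0,0,0,0],[0.035,0.014,0,0,0,0],[0.035,0.013,0,0,0,0],[0.035,0.012,0,0,0,0],[0,0,0,0,0,0],[0,0,0,0,0,0]]}}

```text
time: 15.9
tcp_pos: [0.5027, -0.0698, 0.0098]
ee_rot: [-0.0, 0.999, 0.037, -0.0]
force: [0.2, 0.5, 0.1]
width: -0.0003
gripper_force: 0.0
```

Run:
```python
from arc import *
a=list(np.linspace(.2,.11,12)[1:]); go([tcp(x) for x in [.2]+a])
a=list(np.linspace(.11,.02,12)[1:]); go([tcp(x) for x in [.11]+a])
g=grab_frame("top");f=grab_frame("scene")
a=f["pixels"][120:270,140:340,::-1];b=g["pixels"][120:270,230:430,::-1]
cv2.imwrite("pics/c5.png",np.hstack([cv2.resize(x,(400,300),interpolation=cv2.INTER_CUBIC) for x in(a,b)]))
```

```text
[[-0.0014, -0.0025, 0.0184], [0.0175, 0.0059, -0.0], [0.0175, 0.0057, -0.0], [0.0176, 0.0056, -0.0], [0.0176, 0.0054, -0.0], [0.0177, 0.0053, -0.0], [0.0177, 0.0051, -0.0], [0.0177, 0.005, -0.0], [0.0178, 0.0048, -0.0], [0.0178, 0.0047, -0.0], [0.0179, 0.0046, -0.0], [0.0179, 0.0044, -0.0]]
tcp [ 0.5027 -0.0698  0.0098] F [0.2 0.5 0.1] toolx [ 0.997  0.074 -0.   ]
[[0.1933, 0.054, 0.0184], [0.0179, 0.0043, -0.0], [0.018, 0.0041, -0.0], [0.018, 0.004, -0.0], [0.018, 0.0038, -0.0], [0.0181, 0.0037, -0.0], [0.0181, 0.0035, -0.0], [0.0181, 0.0034, -0.0], [0.0182, 0.0032, -0.0], [0.0182, 0.0031, -0.0], [0.0182, 0.0029, -0.0], [0.0182, 0.0028, -0.0]]
tcp [ 0.5027 -0.0698  0.0098] F [0.2 0.5 0.1] toolx [ 0.997  0.074 -0.   ]
```

View pics/c5.png

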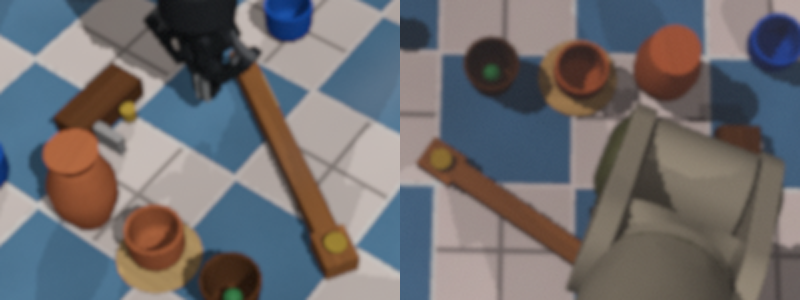

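Run:
```python
from arc import *
f=grab_frame("scene");g=grab_frame("top")
P=[[*env.read_state()["tcp_pos"]]]
for a in(.577,.2):
    for d in(.05,.1,.2,.27): P.append([.571-d*np.sin(a),.135-d*np.cos(a),.024])
for n,p,(x0,y0) in(("s",f,(140,120)),("t",g,(230,120))): print(n,((proj(p,P)-[x0,y0])*2).round(0).tolist(), p["shot"])
a=f["pixels"][100:280,140:380,::-1]
cv2.imwrite("pics/c6.png",cv2.resize(a,None,fx=3.3,fy=3.3,interpolation=cv2.INTER_CUBIC))
```

```text
s [[210.0, 111.0], [314.0, 204.0], [295.0, 165.0], [260.0, 94.0], [237.0, 49.0], [298.0, 213.0], [263.0, 182.0], [198.0, 124.0], [156.0, 87.0]] 13
t [[241.0, 232.0], [82.0, 187.0], [123.0, 214.0], [206.0, 270.0], [264.0, 310.0], [89.0, 170.0], [137.0, 181.0], [234.0, 202.0], [302.0, 217.0]] 14
```

View pics/c6.png

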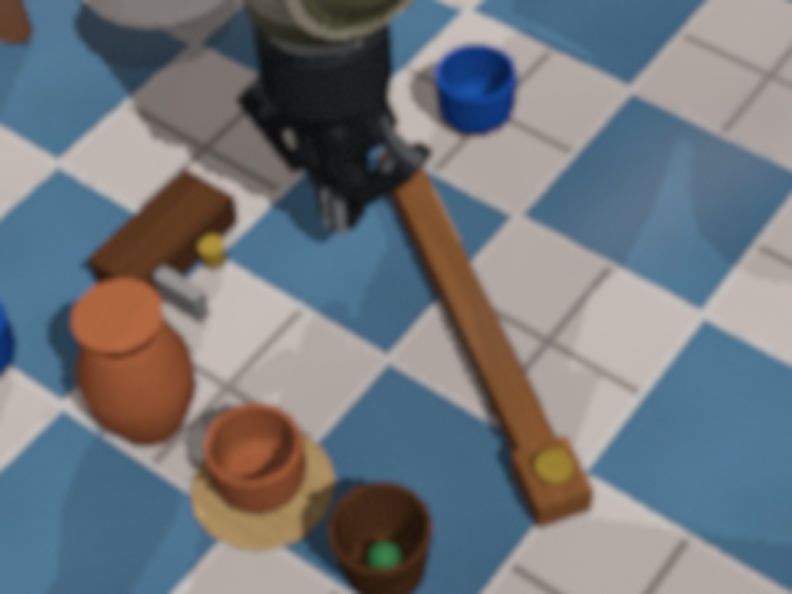

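Run:
```python
from arc import *
f=grab_frame("scene");a=cv2.imread("pics/scene1.png")[:,:,::-1].astype(int)
d=np.abs(f["pixels"].astype(int)-a).max(2)
print(proj(f,[[.5027,-.0698,z] for z in(.0098,.024,.036)]).round(1))
sub=f["pixels"][158:182:2,232:256:2].astype(int)
for r in range(158,184): print(r,' '.join('%3d'%d[r,c] for c in range(230,262)))
f3=cv2.imread("pics/s3.png")
print(proj(f,[[.666+.027,-.0045,.0258+z] for z in(0,.01,.02,.03)]).round(1))
```

```text
[[244.7 175.8]
 [244.3 171.5]
 [243.9 167.9]]
158  52  51  52  52  56  71  81  68  63  76  95 104 108 110 113 114 115 115 117 114 115 115 114 108  94  70  43  20  11   7   4   2
159  53  52  52  52  55  68  78  67  57  71  86  93  98 103 109 113 118 119 115 114 113 118 109  98  80  56  32  12   3   3   4   6
160  52  51  52  52  55  65  77  68  62  71  78  77  80  86  98 113 121 120 117 115 114 108  92  71  48  26  12   2   3   4   6   6
161  52  51  52  51  53  61  76  73  65  71  75  65  61  69  86 109 122 123 122 115  99  78  56  34  16   6   3   5   6   5   5   6
162  50  52  51  52  52  59  75  76  67  72  72  60  51  55  77 104 123 124 122 107  78  45  22   7   1   5   8   7   6   5   6   5
163  52  53  52  52  51  59  70  73  66  70  73  59  47  50  71 100 117 120 119 101  59  20   2   5   8   9   8   8   7   6   5   5
164  51  51  52  52  52  56  63  69  65  71  75  62  47  46  66  97 114 116 110  86  45  12   5   8   9   9   8   8   8   7   4   5
165  52  51  52  51  51  54  57  62  61  68  75  63  48  47  64  94 112 109  91  61  26   3   7   9   9   9   8   8   8   6   6   
[... 1738 characters left out ...]
117 118 118 119 116 105  84  58  37  18  11   9   9   9   8   9   9   9   9   8   8   8   7   8   9   8   7   8
180 111 112 113 115 116 117 118 120 119 118 106  83  55  32  16  11   8   8   9   8   9   8   8   9   9   8   9   9   7   9   8   8
181 110 112 113 113 113 118 119 118 121 122 119 105  81  49  24  11   9   8   8   9   9   8   9   9   9   9   8   8   7   8   9   7
182 111 110 114 114 115 117 117 119 121 123 125 116  97  64  30  14   8   9   8   9   8   9   9   9   9   8   8   8   8   8   7   8
183 110 111 112 113 113 114 117 117 118 124 125 123 107  74  39  17  10   8   9   9   8   9   9   8   8   9   8   8   8   9   8   7
[[208.9 251. ]
 [208.1 248.3]
 [207.4 245.6]
 [206.7 242.8]]
```

Call:
{"fn": "jog_arm", "kwargs": {"series": [[0,0,-0.1,0,0,0],[0,0,-0.2,0,0,0],[-0.2,-0.13,0,0,0,0],[-0.3,-0.2,0,0,0,0],[-0.3,-0.2,0,0,0,0],[-0.2,-0.12,0,0,0,0],[0,0,0.15,0,0,0],[0,0,0.15,0,0,0],[0,0,0.05,0,0,0],[0,0,0.03,0,0,0],[0,0,0.02,0,0,0],[0,0,0,0,0,0]]}}

```text
time: 17.15
tcp_pos: [0.3984, -0.0125, 0.0001]
ee_rot: [0.0, 0.999, 0.037, 0.0]
force: [0.2, -0.5, 1.1]
width: 0.0004
gripper_force: 0.0
```

Call:
{"fn": "jog_arm", "kwargs": {"series": [[0,0,0.02,0,0,0],[0,0,0.02,0,0,0],[0,0,0.02,0,0,0],[0,0,0,0,0,0],[0,0,0,0,0,0]]}}

```text
time: 17.57
tcp_pos: [0.3981, -0.0124, -0.0061]
ee_rot: [-0.0, 0.999, 0.037, -0.0]
force: [-0.4, -1.1, 0.4]
width: -0.0001
gripper_force: 0.0
```

Call:
{"fn": "jog_arm", "kwargs": {"series": [[0,0,0.02,0,0,0],[0,0,0.02,0,0,0],[0,0,0,0,0,0],[0,0,0,0,0,0]]}}

```text
time: 17.9
tcp_pos: [0.398, -0.0123, -0.0102]
ee_rot: [-0.0, 0.999, 0.037, -0.0]
force: [-0.1, -0.5, 0.4]
width: 0.0
gripper_force: 0.0
```

Run:
```python
from arc import *
f=grab_frame("scene");s=env.read_state()["tcp_pos"];print(s,env.read_state()["force"])
g=f["pixels"];a=cv2.imread("pics/scene1.png")[:,:,::-1].astype(int)
d=np.abs(g.astype(int)-a).max(2)
q=proj(f,[s+[0,0,z] for z in(0,.01,.02,.03)]).round(1);print(q)
r0,c0=int(q[2,1]),int(q[2,0])
for r in range(r0-8,r0+12): print(r,' '.join('%3d'%d[r,c] for c in range(c0-14,c0+14)))
```

```text
[ 0.39811101 -0.01239449 -0.01012291] [-0.31663643  0.10118364  0.15304067]
[[294.6 163. ]
 [294.7 160.1]
 [294.7 157.1]
 [294.8 154. ]]
149  73  75  75  75  75  75  75  88 107 116 101  98 106  97  84  84 102 131 149 157 137  87  43  30  29  22  10   1
150  62  73  76  74  75  75  77  88 107 113 100  98 105  94  81  79  99 129 149 151 128  72  23   5   1   1   5   6
151  40  62  73  75  75  75  77  85 102 110 100  98 104  95  79  78  97 128 143 142 117  62  17   3   7   7   7   8
152  17  40  62  72  75  75  76  81  93 100  94  98 106  94  81  78  98 126 141 126  90  45  10   4   7   8   7   7
153   2  17  41  61  73  75  75  77  82  87  89  96 104  94  79  79  98 126 131  98  55  22   3   6   7   7   7   7
154   6   1  17  41  62  73  75  75  77  80  85  95 103  94  82  80  99 121 107  64  26   5   4   7   6   7   7   7
155   8   5   3  18  41  62  72  75  76  78  83  93 104  94  82  81  93  97  71  34   8   4   8   7   7   7   7   6
156   7   7   5   1  18  39  57  67  73  78  81  89  96  87  77  72  68  54  31  11   3   6   7   8   6   6   6   7
157   6   7   8   6   2  14  28  43
[... 656 characters left out ...]
   5
163   6   6   6   6   6   6   7   7   6   6   6   7   7   8   7   7   7   7   7   7   7   5   6   5   6   6   6   6
164   6   5   6   7   6   6   6   6   6   6   6   5   6   7   6   8   7   7   7   7   6   6   5   6   5   5   5   5
165   7   7   5   7   6   5   5   6   5   6   6   7   5   7   7   7   7   7   7   7   6   7   6   7   5   5   5   5
166   5   6   5   5   6   6   7   5   6   6   5   6   6   5   7   7   7   7   6   7   7   6   7   5   7   5   6   5
167   5   6   6   7   6   5   6   6   6   6   7   6   6   7   7   7   8   7   7   7   6   6   6   6   6   6   5   6
168   7   6   6   6   6   6   6   6   5   5   6   6   6   7   7   7   6   7   6   6   7   7   7   6   7   6   5   6
```

Call:
{"fn": "jog_arm", "kwargs": {"series": [[0,0,0.015,0,0,0],[0,0,0.015,0,0,0],[0,0,0,0,0,0]]}}

```text
time: 18.2
tcp_pos: [0.398, -0.0124, -0.0133]
ee_rot: [-0.0, 0.999, 0.037, -0.0]
force: [0.0, -0.0, 0.3]
width: -0.0002
gripper_force: 0.0
```

Call:
{"fn": "jog_arm", "kwargs": {"series": [[0,0,0.01,0,0,0],[0,0,0.01,0,0,0],[0,0,0,0,0,0]]}}

```text
time: 18.45
tcp_pos: [0.398, -0.0124, -0.0153]
ee_rot: [-0.0, 0.999, 0.037, -0.0]
force: [1.1, 1.0, -0.7]
width: 0.0
gripper_force: 0.0
```

Call:
{"fn": "jog_arm", "kwargs": {"series": [[0,0,0.01,0,0,0],[0,0,0.01,0,0,0],[0,0,0,0,0,0]]}}

```text
time: 18.7
tcp_pos: [0.398, -0.0124, -0.0172]
ee_rot: [-0.0, 0.999, 0.037, -0.0]
force: [0.0, -0.3, -0.3]
width: -0.0001
gripper_force: 0.0
```

Call:
{"fn": "jog_arm", "kwargs": {"series": [[0.118,0.105,0,0,0,0],[0.065,0.063,0,0,0,0],[0.05,0.045,0,0,0,0],[0.052,0.044,0,0,0,0],[0.057,0.045,0,0,0,0],[0.059,0.044,0,0,0,0],[0,0,0,0,0,0]]}}

```text
time: 19.28
tcp_pos: [0.4418, -0.0447, -0.017]
ee_rot: [0.0, 0.999, 0.037, 0.001]
force: [-0.0, 0.3, -0.3]
width: 0.0004
gripper_force: 0.0
```

Run:
```python
from arc import *
g=grab_frame("top");s=env.read_state();print(s["tcp_pos"],s["force"])
# rail angle: reddish-brown pixel line near the pin
hsv=cv2.cvtColor(g["pixels"],cv2.COLOR_RGB2HSV)
m=((hsv[...,0]<15)&(hsv[...,1]>110)).astype(np.uint8)
n,l,st,c=cv2.connectedComponentsWithStats(m)
k=l[210,265] or l[208,262]
print(k,st[k] if k else [x.tolist() for x in st[1:] if x[4]>60])
if k:
    y,x=np.nonzero(l==k); w=np.array([ray(g,(a,b),.024)[:2] for a,b in zip(x,y)])
    w=w[w[:,1]<.11]; p=np.polyfit(w[:,1],w[:,0],1); print("angle",np.arctan(p[0]),"x at pin",np.polyval(p,.135))
```

```text
[ 0.4411515  -0.04422544 -0.01714824] [-0.2823164  -0.15939999 -0.44486117]
95 [239 191  77  51 837]
angle 0.5008959137576372 x at pin 0.568818172917067
```

Call:
{"fn": "jog_arm", "kwargs": {"series": [[0.06,0.042,0,0,0,0],[0.061,0.04,0,0,0,0],[0.063,0.038,0,0,0,0],[0.064,0.036,0,0,0,0],[0.065,0.034,0,0,0,0],[0.066,0.031,0,0,0,0],[0.034,0.015,0,0,0,0],[0.034,0.015,0,0,0,0],[0.035,0.014,0,0,0,0],[0.035,0.014,0,0,0,0],[0.035,0.013,0,0,0,0],[0.035,0.012,0,0,0,0]]}}

```text
time: 20.33
tcp_pos: [0.5018, -0.07, -0.0171]
ee_rot: [0.0, 0.999, 0.037, -0.0]
force: [-1.6, -0.4, -0.1]
width: -0.0001
gripper_force: 0.5
```

Call:
{"fn": "jog_arm", "kwargs": {"series": [[0.017,0.006,0,0,0,0],[0.017,0.006,0,0,0,0],[0.018,0.005,0,0,0,0],[0.018,0.005,0,0,0,0],[0.018,0.005,0,0,0,0],[0.018,0.005,0,0,0,0],[0.018,0.005,0,0,0,0],[0,0,0,0,0,0]]}}

```text
time: 21.0
tcp_pos: [0.5145, -0.0727, -0.0171]
ee_rot: [0.0, 0.999, 0.037, 0.0]
force: [-0.5, 0.2, -0.4]
width: 0.0002
gripper_force: 0.0
```

Call:
{"fn": "jog_arm", "kwargs": {"series": [[0.018,0.005,0,0,0,0],[0.018,0.005,0,0,0,0],[0.018,0.004,0,0,0,0],[0.018,0.004,0,0,0,0]]}}

```text
time: 21.33
tcp_pos: [0.5212, -0.0739, -0.0172]
ee_rot: [-0.0, 0.999, 0.037, -0.0]
force: [-5.6, 0.9, 3.3]
width: -0.0
gripper_force: 2.9
```

Call:
{"fn": "jog_arm", "kwargs": {"series": [[0.018,0.004,0,0,0,0],[0.018,0.004,0,0,0,0],[0.018,0.004,0,0,0,0]]}}

```text
time: 21.58
tcp_pos: [0.5262, -0.0746, -0.0172]
ee_rot: [-0.0, 0.999, 0.037, -0.001]
force: [-3.7, -0.6, 2.8]
width: -0.0
gripper_force: 1.7
```

Call:
{"fn": "jog_arm", "kwargs": {"series": [[0.018,0.004,0,0,0,0],[0.018,0.004,0,0,0,0],[0.018,0.004,0,0,0,0]]}}

```text
time: 21.83
tcp_pos: [0.5326, -0.0756, -0.0171]
ee_rot: [0.0, 0.999, 0.037, 0.0]
force: [-2.7, -0.4, 1.3]
width: -0.0005
gripper_force: 1.0
```

Call:
{"fn": "jog_arm", "kwargs": {"series": [[0.018,0.003,0,0,0,0],[0.018,0.003,0,0,0,0],[0.018,0.003,0,0,0,0],[0.018,0.003,0,0,0,0],[0,0,0,0,0,0]]}}

```text
time: 22.25
tcp_pos: [0.5401, -0.0763, -0.0171]
ee_rot: [0.0, 0.999, 0.037, 0.0]
force: [0.1, -0.3, -0.5]
width: -0.0004
gripper_force: 0.2
```

Call:
{"fn": "jog_arm", "kwargs": {"series": [[0.012,0.002,0,0,0,0],[0.012,0.002,0,0,0,0],[0.012,0.002,0,0,0,0],[0,0,0,0,0,0]]}}

```text
time: 22.58
tcp_pos: [0.5435, -0.0765, -0.0171]
ee_rot: [0.0, 0.999, 0.037, 0.0]
force: [-1.6, -1.2, 1.1]
width: 0.0004
gripper_force: 0.6
```

Call:
{"fn": "jog_arm", "kwargs": {"series": [[0.01,0.001,0,0,0,0],[0.01,0.001,0,0,0,0],[0,0,0,0,0,0]]}}

```text
time: 22.83
tcp_pos: [0.5456, -0.0766, -0.0171]
ee_rot: [0.0, 0.999, 0.037, 0.0]
force: [-0.7, -0.3, 0.4]
width: 0.0001
gripper_force: 0.2
```

Call:
{"fn": "jog_arm", "kwargs": {"series": [[0.006,0.001,0,0,0,0],[0.006,0.001,0,0,0,0],[0.006,0,0,0,0,0],[0,0,0,0,0,0]]}}

```text
time: 23.17
tcp_pos: [0.5473, -0.0766, -0.0171]
ee_rot: [0.0, 0.999, 0.037, 0.0]
force: [0.8, -0.4, 0.8]
width: -0.0001
gripper_force: 0.0
```

Call:
{"fn": "jog_arm", "kwargs": {"series": [[0.006,0.001,0,0,0,0],[0.006,0,0,0,0,0],[0,0,0,0,0,0]]}}

```text
time: 23.42
tcp_pos: [0.5484, -0.0767, -0.0171]
ee_rot: [0.0, 0.999, 0.037, 0.0]
force: [0.1, 0.3, 0.1]
width: -0.0002
gripper_force: 0.0
```

Call:
{"fn": "jog_arm", "kwargs": {"series": [[0.005,0,0,0,0,0],[0,0,0,0,0,0]]}}

```text
time: 23.58
tcp_pos: [0.5489, -0.0766, -0.0171]
ee_rot: [0.0, 0.999, 0.037, 0.0]
force: [0.1, -0.5, 0.1]
width: 0.0001
gripper_force: 0.0
```

Call:
{"fn": "jog_arm", "kwargs": {"series": [[0.005,0,0,0,0,0],[0.005,0,0,0,0,0],[0,0,0,0,0,0]]}}

```text
time: 23.83
tcp_pos: [0.5499, -0.0766, -0.0171]
ee_rot: [0.0, 0.999, 0.037, 0.0]
force: [-0.9, -0.3, 0.5]
width: 0.0002
gripper_force: 0.0
```

Call:
{"fn": "jog_arm", "kwargs": {"series": [[0.005,0,0,0,0,0],[0,0,0,0,0,0]]}}

```text
time: 24.0
tcp_pos: [0.5503, -0.0765, -0.0171]
ee_rot: [0.0, 0.999, 0.037, 0.0]
force: [-0.4, 0.9, 0.4]
width: 0.0002
gripper_force: 0.0
```

Call:
{"fn": "jog_arm", "kwargs": {"series": [[0.005,0,0,0,0,0],[0,0,0,0,0,0]]}}

```text
time: 24.17
tcp_pos: [0.5508, -0.0765, -0.0171]
ee_rot: [0.0, 0.999, 0.037, 0.0]
force: [0.6, 0.8, -0.3]
width: -0.0001
gripper_force: 0.0
```

Call:
{"fn": "jog_arm", "kwargs": {"series": [[0.005,0,0,0,0,0],[0,0,0,0,0,0]]}}

```text
time: 24.33
tcp_pos: [0.5513, -0.0764, -0.0171]
ee_rot: [0.0, 0.999, 0.037, 0.0]
force: [-0.5, -0.4, -0.6]
width: -0.0003
gripper_force: 0.0
```

Call:
{"fn": "jog_arm", "kwargs": {"series": [[0.005,0,0,0,0,0],[0,0,0,0,0,0]]}}

```text
time: 24.5
tcp_pos: [0.5518, -0.0764, -0.0171]
ee_rot: [0.0, 0.999, 0.037, 0.0]
force: [0.4, -0.1, 0.5]
width: 0.0001
gripper_force: 0.0
```

Call:
{"fn": "jog_arm", "kwargs": {"series": [[0.005,0,0,0,0,0],[0,0,0,0,0,0]]}}

```text
time: 24.67
tcp_pos: [0.5522, -0.0763, -0.0171]
ee_rot: [0.0, 0.999, 0.037, -0.0]
force: [-0.4, 0.2, -0.2]
width: -0.0002
gripper_force: 0.1
```

Call:
{"fn": "jog_arm", "kwargs": {"series": [[0.005,0,0,0,0,0],[0,0,0,0,0,0]]}}

```text
time: 24.83
tcp_pos: [0.5524, -0.0763, -0.0172]
ee_rot: [-0.0, 0.999, 0.037, -0.001]
force: [-2.5, -0.6, 1.5]
width: 0.0002
gripper_force: 1.6
```

Call:
{"fn": "jog_arm", "kwargs": {"series": [[0.004,0,-0.003,0,0,0],[0,0,0,0,0,0]]}}

```text
time: 25.0
tcp_pos: [0.5526, -0.0762, -0.0171]
ee_rot: [-0.0, 0.999, 0.037, -0.001]
force: [-5.2, -1.5, -0.2]
width: -0.0
gripper_force: 2.2
```

Call:
{"fn": "jog_arm", "kwargs": {"series": [[0.004,0,-0.003,0,0,0],[0,0,0,0,0,0]]}}

```text
time: 25.17
tcp_pos: [0.5526, -0.0762, -0.017]
ee_rot: [-0.0, 0.999, 0.037, -0.001]
force: [-6.5, -1.9, -1.0]
width: 0.0004
gripper_force: 2.9
```

Call:
{"fn": "jog_arm", "kwargs": {"series": [[0.004,0,-0.001,0,0,0],[0.004,0,-0.002,0,0,0],[0,0,0,0,0,0]]}}

```text
time: 25.42
tcp_pos: [0.5526, -0.0761, -0.017]
ee_rot: [-0.0, 0.999, 0.037, -0.002]
force: [-9.9, -3.1, 0.1]
width: 0.0001
gripper_force: 4.5
```

Call:
{"fn": "jog_arm", "kwargs": {"series": [[0.004,0,-0.002,0,0,0],[0,0,0,0,0,0],[0,0,0,0,0,0]]}}

```text
time: 25.67
tcp_pos: [0.5526, -0.0761, -0.0169]
ee_rot: [-0.0, 0.999, 0.037, -0.003]
force: [-9.5, -3.6, -0.6]
width: -0.0003
gripper_force: 5.1
```

Call:
{"fn": "jog_arm", "kwargs": {"series": [[0.004,0.001,-0.002,0,0,0],[0.003,0.001,-0.001,0,0,0],[0,0,0,0,0,0]]}}

```text
time: 25.92
tcp_pos: [0.5526, -0.0761, -0.0169]
ee_rot: [-0.001, 0.999, 0.037, -0.004]
force: [-13.0, -3.1, -0.2]
width: -0.0
gripper_force: 6.4
```

Run:
```python
from h import *
F=[]
for i in range(4): grab_frame("top"); F.append(env.read_state()["force"])
print(np.array(F).round(1).tolist(), env.read_state()["time"])
```

```text
[[-12.7, -2.8, 0.4], [-12.1, -3.1, -0.0], [-12.8, -3.2, 0.2], [-12.9, -3.6, -0.1]] 26.1167
```

Call:
{"fn": "jog_arm", "kwargs": {"series": [[0.004,0.001,-0.001,0,0,0],[0,0,0,0,0,0],[0,0,0,0,0,0]]}}

```text
time: 26.37
tcp_pos: [0.5526, -0.0761, -0.0169]
ee_rot: [-0.001, 0.999, 0.037, -0.004]
force: [-14.9, -2.7, -0.1]
width: -0.0002
gripper_force: 7.3
```

Call:
{"fn": "jog_arm", "kwargs": {"series": [[0,0,0,0,0,0],[0,0,0,0,0,0],[0,0,0,0,0,0],[0,0,0,0,0,0],[0,0,0,0,0,0],[0,0,0,0,0,0],[0,0,0,0,0,0],[0,0,0,0,0,0],[0,0,0,0,0,0],[0,0,0,0,0,0],[0,0,0,0,0,0],[0,0,0,0,0,0]]}}

```text
time: 27.37
tcp_pos: [0.5526, -0.0761, -0.0169]
ee_rot: [-0.001, 0.999, 0.037, -0.004]
force: [-14.5, -3.1, 0.2]
width: 0.0002
gripper_force: 7.3
```

Call:
{"fn": "jog_arm", "kwargs": {"series": [[0,0,0,0,0,0],[0,0,0,0,0,0],[-0.01,0,0,0,0,0],[-0.01,0,0,0,0,0],[-0.02,0,0,0,0,0],[-0.05,0,0,0,0,0],[-0.1,0,0,0,0,0],[-0.15,0,0,0,0,0],[-0.15,0,-0.1,0,0,0],[-0.1,0,-0.25,0,0,0],[0,0,-0.3,0,0,0],[0,0,-0.3,0,0,0]]}}

```text
time: 28.37
tcp_pos: [0.4966, -0.0808, 0.0808]
ee_rot: [0.0, 0.999, 0.037, 0.0]
force: [-0.1, -0.4, 0.2]
width: 0.0002
gripper_force: 0.0
```

Call:
{"fn": "jog_arm", "kwargs": {"series": [[0,0,-0.3,0,0,0],[0,-0.3,-0.2,0,0,0],[0,-0.35,0,0,0,0],[0,-0.35,0,0,0,0],[0,-0.35,0,0,0,0],[0,-0.35,0,0,0,0],[0,-0.35,0,0,0,0],[0,-0.35,0,0,0,0],[0,-0.35,0,0,0,0],[0,-0.35,0,0,0,0],[0,-0.3,0,0,0,0],[0,0,0,0,0,0]]}}

```text
time: 29.37
tcp_pos: [0.4712, 0.2627, 0.1298]
ee_rot: [-0.001, 0.999, 0.039, 0.001]
force: [-0.2, 0.5, 0.3]
width: -0.0005
gripper_force: 0.0
```

Run:
```python
from m import *
f=grab_frame("scene");g=grab_frame("top");print(env.read_state()["tcp_pos"])
a=f["pixels"][120:280,140:330,::-1];b=g["pixels"][120:280,235:425,::-1]
cv2.imwrite("pics/c7.png",np.hstack([cv2.resize(x,(400,337),interpolation=cv2.INTER_CUBIC) for x in(a,b)]))
```

```text
[0.47180786 0.25905453 0.12957083]
```

View pics/c7.png

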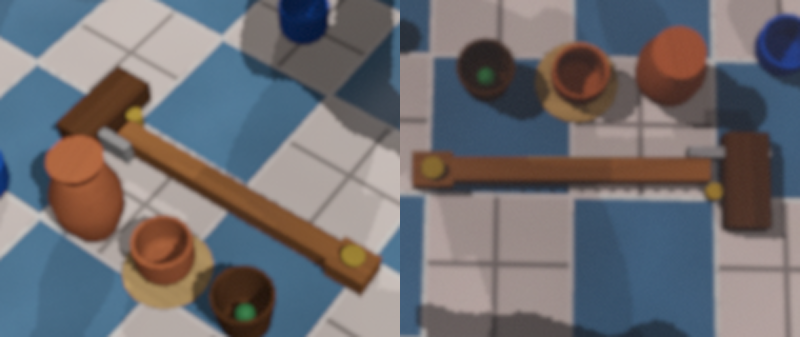

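```bash
python3 -c "
from station import env
print(env.hand_in())"
```

```text
the job is handed in; nothing more can be done
None
```

The pot stands upright on the coaster, about 1–2 mm off centre by the images. The rail was pressed home for over a second at roughly 12–12.5 N (worked out from 14.5 N at the fingers) and stayed shut when let go. My first push passed over the rail without moving it, so I lowered the fingers and repeated it, then handed in at about 30 s with no verdict returned.

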